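# Set up the sharpening station from the stacked stones

### The arm

A 7-joint arm with a two-finger parallel gripper is mounted at the origin on a cart in front of the work surface, level with it; the furniture and walls round the work are solid. World frame = base frame: x ahead of the robot, y to its left, z up, the work surface at z = 0. Lengths are in m, angles in rad, forces in N, time in s.
With the tool pointing down it reaches from about 0.425 to 0.875 m from the base axis. Payload 8.4 kg.
Tool frame: the origin (TCP) lies midway between the tips of the shut fingers; the grasp point (between the pads) lies 19 mm behind it (pinch_z is the distance from the TCP to the grasp point, in m); z points along the fingers, y is the line along which they close (so a half turn about z gives the same grasp; the last joint's range is limited). The gripper opens to 85 mm and grips with 20 to 120 N. Pads are 22 mm wide; open, the fingers measure 114 mm over their backs; the gripper's body (76 mm by 85 mm) begins 54 mm behind the grasp point. The pads swing forward as they close: fully open they stand 13 mm farther back than shut.
Start: joints at [-1.297, 0.333, 0.04, 1.465, -0.013, 1.343, -0.059], TCP at [0.237, 0.605, 0.231] pointing down, gripper open.
Joint ranges: [-2.58, 2.58], [-0.38, 2.09], [-1.3, 1.39], [0.25, 2.4], [-1.5, 4.64], [0.08, 2.09], [-2.65, 2.65]. Speed limits (rad/s): [2.22, 2.22, 2.79, 2.79, 3.14, 3.14, 3.14].

### API

Orientations are given as a unit quaternion [x, y, z, w].
In Python, from workcell import sense, camera, finish_job, look_for, trace, pinpoint, pinch_z gives the robot as it stands.
- The arm moves only by the shell command python3 -m creep 'ROWS' [FORCE]. ROWS is JSON, a list that holds one entry, the list of rows, each a list of 7 numbers: the shift along the tool's x, y, z in mm, then the turn, a rotation vector about the tool's x, y, z in degrees, then the closure in counts, from 0 (fully open) to 255 (shut). In form: [[[dx, dy, dz, ax, ay, az, fingers], ...]]. A call has 1 to 12 rows; each row is the pose to reach, as a shift and turn from the pose commanded when the call began, along the tool's axes at that moment; what a row does not reach only later rows make up. A row lasts 1/8 s, in which the tool goes at most 62.5 mm and 10.7 degrees, less where a joint would pass 70% of its speed; a pose out of reach is approached as far as the arm can. A call with a gripper value outside its range is refused whole. The fingers move at their own pace and stop on an object; FORCE is the grip in N (left out, the last holds). Time passes only in rows, so rows that repeat a pose let the fingers close. It gives the time, the measured TCP pose, the force, the opening and the grip force at its end, in the units of the state.
- sense(): the state, without advancing time (a new reading comes with each control period).
- camera(name): name is "scene" or "top" or "wrist"; returns a dict with "image" (480x640x3 uint8, red, green, blue), "fx", "fy", "cx", "cy" (pixels), "k1" (the pictures are not rectified: a ray, as slopes to the right and down, at radius r is drawn at 1 + k1 r^2 times it, then the intrinsics apply), "world_to_cam" (4x4, takes a point from world to camera coordinates). Camera axes: x right, y up, looking along -z (the intrinsics and any distortion apply to the point x, -y, -z); pixel columns grow to the right and rows downward; lengths in m; the calibration is good to about 2 mm. A picture is of the moment at which its call begins. There is no depth.
- finish_job(): hands the job in; it is judged then, once.
Trained networks look in the newest picture that a camera, given by its name, has taken for a name from the list of things; names that differ only in an ending like _2 or _b are one class to them, and where a whole thing is asked for, a point or a joint stands for the part that bears it (a point fixed in the world has none). Each returns a list of dicts, best first, with "score" (0 to 1); they miss things now and then, are a little off and sometimes report something else, mostly with a low value. They report only what shows in the picture. A call takes as long as a camera call.
- look_for(camera, target): "point" ([x, y, z] in m, in world coordinates, good to about 4 mm: the middle of the surface that is visible of it).
- trace(camera, target): "region" (480x640 bool, what is visible of it).
- pinpoint(camera, target): "point" ([x, y, z] in m, in world coordinates, good to about 4 mm: a listed point, or the origin of a listed thing).
The state is a dict: "time": time; "q": joint angles; "dq": joint speeds; "tau": joint torques, N m; "tool_pos": TCP position; "eef_rot": TCP orientation; "ft_force": force on the tool from outside, world axes, zero at the start; "torque": the same for the moment, N m; "finger_gap": finger opening in m; "finger_force": force on a finger pad.
Only numpy, scipy, OpenCV 4.12 (cv2) and the standard library are available. Lean on these libraries where they do the work, as an engineer would, in place of code of your own. Each camera call takes 0.05 s, during which the arm holds its last target. There are 200 camera calls.

### The job

Set up the sharpening station: take the stack of stones apart and lay each on the wooden board it fits, the small whetstone flat in the nest of the short board, the oilstone flat in the nest of the middle board, and the steel diamond plate flat on the pin board with its hole over the board's hole. Then take the pin out of its dark block and push it down through plate and board until its collar rests on the plate.

Things in the scene. Friction and masses are not known exactly. Their poses are not given: they have to be found in the camera images.
- fine_stone_mid (a point): Small pale blue whetstone, 26 (x) x 98 (y) x 12 (z) mm, 90 g. At the start it is the top of a stack of three: it lies on the oilstone, roughly parallel to it. The point is its centre; y runs along its length, z up.
- oil_stone_mid (a point): Dark grey oilstone, 38 (x) x 116 (y) x 18 (z) mm, about 170 g. At the start it lies in the stack between whetstone and diamond plate, set back about 12 mm along the plate so that the plate's hole stays uncovered. The point is its centre; y runs along its length, z up.
- diamond_plate_mid (a point): Steel diamond sharpening plate with a dotted face, 48 (x) x 140 (y) x 10 (z) mm, about 0.38 kg, at the start the lowest of the stack, flat on a thin cork pad (44 x 156 mm, top 5 mm above the bench). A 15 mm hole goes through it 56 mm from its middle along its own +y. The point is the centre of the plate; y runs along its length towards the hole end, z up.
- pin_knob (a point): Steel retaining pin, upright, 45 mm, 50 g: shaft 9 mm thick, 22 mm long, tapered foot; collar 24 mm across, 3 mm thick; knurled knob on top 18 mm across, 20 mm tall. Point: middle of the knob on the axis, 13 mm above the collar's underside; z along the axis. Starts in the middle hole of a fixed dark wooden block (44 x 104 mm, 26 mm high), collar resting on it; lifts straight out.
- short_board_seat (a point): Short stone board, fixed: brown wood 50 (x) x 136 (y) mm, top 14 mm above the bench, dark cleats 7 mm high round both ends (end bar and 16 mm side lips; the middle 74 mm of the long sides is open) leave a nest of 34 x 106 mm for the whetstone, either way round. Point: middle of the nest's floor; y along the board, z up.
- middle_board_seat (a point): Middle stone board, fixed: brown wood 62 (x) x 154 (y) mm, top 14 mm above the bench, dark cleats 7 mm high round both ends (end bar and 16 mm side lips; the middle 92 mm of the long sides is open) leave a nest of 46 x 124 mm for the oilstone, either way round. Point: middle of the nest's floor; y along the board, z up.
- pin_board_hole (a point): Pin board, fixed: brown wood 72 (x) x 180 (y) x 14 mm, 17 mm hole right through. Point: centre of the hole at the top face; y along the board towards the hole end, z up. Dark cleats 7 mm high: end bar and lips at the -y end, two side lips (56 mm apart) by the hole. Holes in line = plate's middle at y = -56 mm, 4 mm short of the bar. At the start +y of board and plate points away from the robot.

How it is judged:
At the end, for the whole second after the job is handed in: Whetstone and oilstone lie flat in the nests of their own boards (12 mm, 2.5 mm in height); the plate lies flat on the pin board, holes in line (8 mm across, 9 mm along); the pin stands upright through both, collar on the plate (4 mm); all released and at rest (horizontal distance between fine_stone_mid and short_board_seat below 0.012 m and angle between the y axis of fine_stone_mid and the y axis of short_board_seat, either way round below 0.2 rad and z of fine_stone_mid in the frame of short_board_seat between 0.0035 and 0.0085 m and angle between each of fine_stone_mid, oil_stone_mid, diamond_plate_mid's own z axis and vertical below 0.05 rad and horizontal distance between oil_stone_mid and middle_board_seat below 0.012 m and angle between the y axis of oil_stone_mid and the y axis of middle_board_seat, either way round below 0.2 rad and z of oil_stone_mid in the frame of middle_board_seat between 0.0065 and 0.0115 m and x of diamond_plate_mid in the frame of pin_board_hole between -0.008 and 0.008 m and y of diamond_plate_mid in the frame of pin_board_hole between -0.065 and -0.047 m and z of diamond_plate_mid in the frame of pin_board_hole between 0.0025 and 0.0075 m and angle between the y axis of diamond_plate_mid and the y axis of pin_board_hole, either way round below 0.2 rad and horizontal distance between pin_knob and pin_board_hole below 0.008 m and angle between pin_knob's own z axis and vertical below 0.12 rad and z of pin_knob in the frame of pin_board_hole between 0.019 and 0.027 m and linear speed of each of fine_stone, oil_stone, diamond_plate, pin below 0.02 m/s); the robot touches nothing.
It also fails if it takes over 99 s, if anything falls off the work surface, if the arm or the gripper's body presses on something with over 40 N, if the wrist force passes 120 N, or if a joint passes its speed limit or range.

## Working session

There is one attempt and no reset: what is moved stays moved. The work goes in short steps, Python scripts to look and compute and a shell command to move; the robot and the scene stay as the last step left them, time stands still between calls to the robot, and variables do not carry over. Pictures are saved under pics/ and viewed, at most 17 in all, crops included, and the job is handed in when it is done.

```bash
mkdir -p pics; ls
cat > h.py <<'E'
import numpy as np, cv2
from scipy.spatial.transform import Rotation as R
from workcell import *
def K(c): return np.array([[c['fx'],0,c['cx']],[0,c['fy'],c['cy']],[0,0,1.]]), np.array([c['k1'],0,0,0,0.])
def proj(c,P):
    P=np.atleast_2d(P).astype(float); W=np.array(c['world_to_cam']); p=P@W[:3,:3].T+W[:3,3]; p=p*[1,-1,-1]
    k,d=K(c); return cv2.projectPoints(p.reshape(-1,1,3),np.zeros(3),np.zeros(3),k,d)[0].reshape(-1,2)
def unproj(c,uv,z):
    k,d=K(c); uv=np.atleast_2d(uv).astype(float); n=cv2.undistortPoints(uv.reshape(-1,1,2),k,d).reshape(-1,2)
    W=np.array(c['world_to_cam']); r=np.c_[n[:,0],-n[:,1],-np.ones(len(n))]@W[:3,:3]; o=-W[:3,:3].T@W[:3,3]
    return o+r*((z-o[2])/r[:,2])[:,None]
def rect(cam,c,target,z):
    "min-area rect of the traced region at height z: centre, sizes, long axis yaw deg"
    t=trace(cam,target)
    if not t: return None
    m=t[0]['region'].astype(np.uint8); cs=cv2.findContours(m,cv2.RETR_EXTERNAL,cv2.CHAIN_APPROX_NONE)[0]
    k=max(cs,key=cv2.contourArea).reshape(-1,2); P=unproj(c,k,z)[:,:2]
    (cx,cy),(w,h),a=cv2.minAreaRect((P*1000).astype(np.float32))
    if w>h: a=a
    else: a=a+90
    a=(a+90)%180-90
    return round(t[0]['score'],2),np.round([cx,cy],1),np.round([w,h],1),round(a,1)
def save(c,name,crop=None,s=1):
    im=c['image'][:,:,::-1]
    if crop: im=im[crop[1]:crop[3],crop[0]:crop[2]]
    cv2.imwrite('pics/'+name,cv2.resize(im,None,fx=s,fy=s,interpolation=cv2.INTER_CUBIC))
def delta(xyz_mm,yaw=None):
    "shift in tool axes (mm) and turn (deg) to bring TCP to xyz, tool y-axis at world yaw (mod 180)"
    s=sense(); r=R.from_quat(s['eef_rot']); p=np.array(s['tool_pos'])*1000
    d=r.inv().apply(np.array(xyz_mm)-p); rv=np.zeros(3)
    if yaw is not None:
        best=None
        for k in (0,180):
            a=np.radians(yaw+k); y=np.array([np.cos(a),np.sin(a),0]); z=np.array([0,0,-1.]); x=np.cross(y,z)
            v=(r.inv()*R.from_matrix(np.c_[x,y,z])).as_rotvec(degrees=True)
            if best is None or np.linalg.norm(v)<np.linalg.norm(best): best=v
        rv=best
    print('tcp',p.round(1),'t',s['time'],'shift',d.round(1),'turn',rv.round(1))
E
cat > /tmp/a.py <<'E'
from h import *
import json
s=sense(); print({k:np.round(v,3).tolist() for k,v in s.items()}, pinch_z if not callable(pinch_z) else pinch_z())
Z={'fine_stone_mid':.045,'oil_stone_mid':.033,'diamond_plate_mid':.015,'pin_knob':.049,'short_board_seat':.014,'middle_board_seat':.014,'pin_board_hole':.014}
for cam in ('top','scene'):
    c=camera(cam); save(c,cam+'0.png')
    for n,z in Z.items():
        q=pinpoint(cam,n); print(cam,n,[(np.round(np.array(i['point'])*1000).tolist(),round(i['score'],2)) for i in q[:2]], rect(cam,c,n,z))
E
python3 /tmp/a.py
```

```text
pics
{'time': 0.0, 'q': [-1.297, 0.334, 0.04, 1.466, -0.013, 1.343, -0.058], 'dq': [-0.002, 0.001, 0.001, 0.002, 0.001, -0.0, 0.002], 'tau': [0.0, -65.856, 1.366, -40.557, 0.017, 0.013, -0.0], 'tool_pos': [0.237, 0.605, 0.23], 'eef_rot': [0.185, 0.983, -0.001, -0.0], 'ft_force': [0.438, -0.349, 0.653], 'torque': [0.068, -0.003, 0.052], 'finger_force': 0.0, 'finger_gap': 0.085} 0.0187
top fine_stone_mid [([454.0, -272.0, 38.0], 0.81), ([461.0, -273.0, 12.0], 0.24)] (0.9, array([ 452.8, -268.9]), array([99.3, 29.7]), 6.9)
top oil_stone_mid [] (0.63, array([ 448.4, -270.3]), array([118.6,  41.7]), 11.8)
top diamond_plate_mid [([461.0, -271.0, 12.0], 0.73)] (0.59, array([ 461.3, -268.2]), array([143.2,  49.8]), 9.7)
top pin_knob [([463.0, -7.0, 38.0], 0.62)] (0.42, array([461., -12.]), array([24.6, 21.5]), 45.7)
top short_board_seat [([486.0, -142.0, 15.0], 0.62)] (0.85, array([ 484.4, -137.4]), array([137.3,  50.2]), 4.5)
top middle_board_seat [([461.0, -12.0, 35.0], 0.67), ([468.0, 132.0, 12.0], 0.6)] (0.88, array([464.8, 132.1]), array([ 66.6, 157.2]), -4.5)
top pin_board_hole [([535.
[... 166 characters left out ...]
, array([106.5,  33.8]), 6.8)
scene oil_stone_mid [([452.0, -272.0, 28.0], 0.66)] (0.66, array([ 437.8, -281.8]), array([133. ,  48.6]), 10.7)
scene diamond_plate_mid [([458.0, -266.0, 8.0], 0.7)] (0.69, array([ 454.7, -276.6]), array([152. ,  53.4]), 8.4)
scene pin_knob [([462.0, -14.0, 42.0], 0.44)] (0.51, array([449.4, -32.1]), array([55.8, 19.9]), 49.7)
scene short_board_seat [([486.0, -138.0, 8.0], 0.68)] (0.67, array([ 480.3, -143.8]), array([150.3,  62.4]), 5.8)
scene middle_board_seat [([463.0, 132.0, 13.0], 0.86)] (0.59, array([458.4, 123.7]), array([ 93.4, 167.1]), -4.4)
scene pin_board_hole [([532.0, -398.0, 15.0], 0.67)] (0.88, array([ 467.4, -404.4]), array([196.6,  85.1]), 0.5)
```

View pics/top0.png

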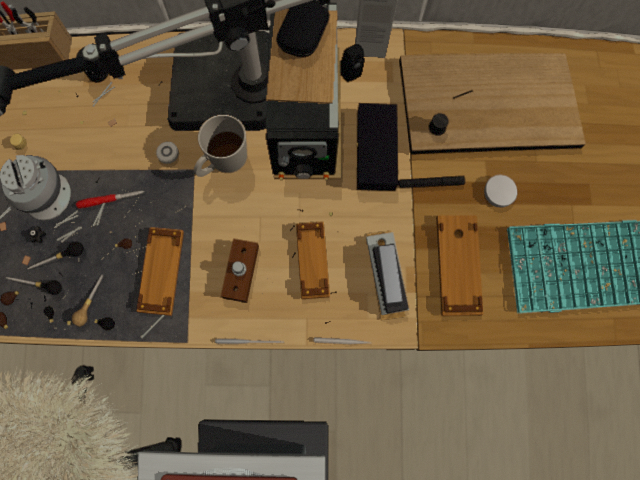

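View pics/scene0.png

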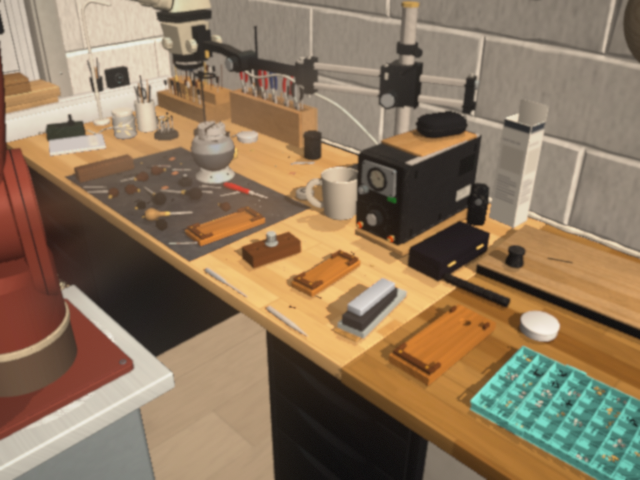

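Top view: middle board near pixel (161,270), pin block (240,270), short board (313,260), stack (387,272) and pin board (459,265). The scene view agrees. First move: above the middle board and pin block, to look with the wrist camera.

```bash
python3 -c "
from h import *
delta([466,60,260],85.5)"
```

```text
tcp [236.8 605.3 231.3] t 1.5 shift [-412.1 -424.3  -28.7] turn [ -0.   -0.  -16.9]
```

```bash
python3 -m creep '[[[-41,-42,-3,0,0,-2,0],[-82,-85,-6,0,0,-4,0],[-124,-127,-9,0,0,-6,0],[-165,-170,-12,0,0,-8,0],[-206,-212,-14,0,0,-9,0],[-247,-255,-17,0,0,-11,0],[-288,-297,-20,0,0,-13,0],[-330,-340,-23,0,0,-15,0],[-371,-382,-26,0,0,-17,0],[-412,-424,-29,0,0,-17,0],[-412,-424,-29,0,0,-17,0]]]'
cat > look.py <<'E'
from h import *
import sys
Z={'fine_stone_mid':.045,'oil_stone_mid':.033,'diamond_plate_mid':.015,'pin_knob':.049,'short_board_seat':.014,'middle_board_seat':.014,'pin_board_hole':.014}
cam=sys.argv[1]; c=camera(cam); save(c,sys.argv[2])
for n in sys.argv[3:]:
    q=pinpoint(cam,n); print(n,[(np.round(np.array(i['point'])*1000,1).tolist(),round(i['score'],2)) for i in q[:2]], rect(cam,c,n,Z[n]))
E
python3 look.py wrist w1.png pin_knob middle_board_seat short_board_seat
```

```text
time: 2.88
tool_pos: [0.4673, 0.0557, 0.261]
eef_rot: [0.042, 0.999, 0.0, 0.001]
ft_force: [-1.2, -0.0, 0.1]
finger_gap: 0.0855
finger_force: 0.0
pin_knob [([460.1, -13.7, 36.7], 0.63)] (0.63, array([461.6,  -9.2]), array([21.5, 23.3]), -51.3)
middle_board_seat [([460.0, 130.6, 15.9], 0.59)] (0.6, array([464.4, 131. ]), array([ 64.3, 154.2]), -5.3)
short_board_seat [([483.3, -139.6, 12.6], 0.81)] (0.57, array([ 484.9, -137.6]), array([135.5,  57.7]), 5.3)
```

View pics/w1.png

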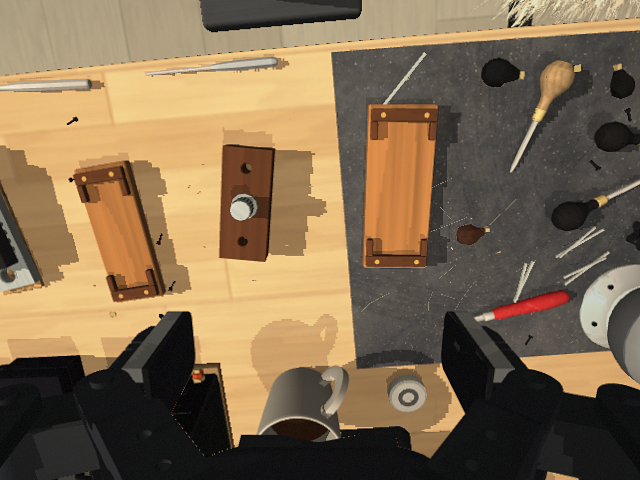

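Wrist view shows the middle board at (400,186), the pin at (243,207), the short board at (120,230) and the edge of the stack at far left. Next, above the stack.

```bash
python3 -c "
from h import *
delta([460,-300,260],99)"
```

```text
tcp [465.7  61.5 260.2] t 3.225 shift [-2.110e+01 -3.609e+02  3.000e-01] turn [ -0.   -0.  -13.2]
```

```bash
python3 -m creep '[[[-3,-51,0,0,0,-2,0],[-6,-103,0,0,0,-4,0],[-9,-155,0,0,0,-6,0],[-12,-206,0,0,0,-8,0],[-15,-258,0,0,0,-10,0],[-18,-309,0,0,0,-12,0],[-21,-361,0,0,0,-13,0],[-21,-361,0,0,0,-13,0],[-21,-361,0,0,0,-13,0]]]'
python3 look.py wrist w2.png fine_stone_mid oil_stone_mid diamond_plate_mid pin_board_hole short_board_seat
cat > fit.py <<'E'
from h import *
from scipy.optimize import minimize
import sys
# name: (w,l,[z levels of the hull], y offset of box centre, guess)
B={'fine_stone_mid':(26,98,(33,45),0,(453,-270,7)),'oil_stone_mid':(38,116,(15,33),0,(450,-271,10)),'diamond_plate_mid':(48,140,(5,15),0,(460,-269,9.5)),
'short_board_seat':(50,136,(0,21),0,(485,-138,5)),'middle_board_seat':(62,154,(0,21),0,(465,131,-5)),'pin_board_hole':(72,180,(0,14),0,(474,-398,0.3))}
def hull(c,p,b):
    w,l=b[:2]; a=np.radians(p[2]); P=[]
    for z in b[2]:
        for sx in (-1,1):
            for sy in (-1,1):
                ly,lx=sy*l/2,sx*w/2
                P.append([p[0]+ly*np.cos(a)+lx*np.sin(a),p[1]+ly*np.sin(a)-lx*np.cos(a),z])
    return cv2.convexHull(proj(c,np.array(P)/1000).astype(np.float32))
def fit(c,m,b,g):
    def cost(p):
        im=np.zeros((480,640),np.uint8); cv2.fillConvexPoly(im,np.round(hull(c,p,b)*16).astype(np.int32),255,cv2.LINE_AA,4); im=im/255.
        return 1-np.minimum(im,m).sum()/np.maximum(im,m).sum()
    g=np.array(g,float); r=minimize(cost,g,method='Nelder-Mead',options=dict(initial_simplex=g+np.array([[0,0,0],[8,0,0],[0,8,0],[0,0,6]]),xatol=.05,fatol=1e-5))
    return r.x.round(1),round(1-r.fun,3)
if __name__=='__main__':
    for cam in sys.argv[1].split(','):
        c=camera(cam)
        for n in sys.argv[2:]:
            t=trace(cam,n)
            if not t: print(cam,n,None); continue
            m=t[0]['region'].astype(np.uint8)
            m=cv2.drawContours(np.zeros_like(m),[cv2.convexHull(np.argwhere(m)[:,::-1].astype(np.int32))],-1,1,-1)
            print(cam,n,*fit(c,m,B[n],B[n][4]),'score',round(t[0]['score'],2))
E
python3 fit.py wrist,top fine_stone_mid diamond_plate_mid oil_stone_mid pin_board_hole short_board_seat middle_board_seat
```

```text
time: 4.35
tool_pos: [0.4598, -0.3003, 0.26]
eef_rot: [-0.076, 0.997, 0.0, -0.0]
ft_force: [0.0, 0.4, 0.2]
finger_gap: 0.0855
finger_force: 0.0
fine_stone_mid [([451.6, -270.7, 38.5], 0.77)] (0.68, array([ 453.4, -270.8]), array([97.9, 26.5]), 6.5)
oil_stone_mid [([459.1, -270.9, 18.8], 0.98)] (0.68, array([ 450. , -274.5]), array([115.8,  37.9]), 9.0)
diamond_plate_mid [] (0.89, array([ 474.9, -267.9]), array([113.1,  47.1]), 10.6)
pin_board_hole [([531.1, -401.8, 14.3], 0.77)] (0.81, array([ 476.8, -398.8]), array([181.6,  74.9]), 0.6)
short_board_seat [([489.2, -137.8, 15.0], 0.68)] (0.75, array([ 484.6, -139.3]), array([137.3,  55.4]), 4.9)
wrist fine_stone_mid [ 453.8 -270.5    6.5] 0.959 score 0.83
wrist diamond_plate_mid [ 461.4 -269.5   10.2] 0.983 score 0.88
wrist oil_stone_mid [ 449.9 -272.8   11. ] 0.969 score 0.93
wrist pin_board_hole [ 4.768e+02 -3.996e+02  2.000e-01] 0.985 score 0.9
wrist short_board_seat [ 485.3 -139.5    5.7] 0.898 score 0.9
wrist middle_board_seat None
top fine_stone_mid None
top diamond_plate_mid None
top oil_stone_mid None
top pin_board_hole None
top short_board_seat [ 485.2 -136.8    2.8] 0.812 score 0.65
top middle_board_seat [464.4 132.7  -3.7] 0.924 score 0.6
```

View pics/w2.png

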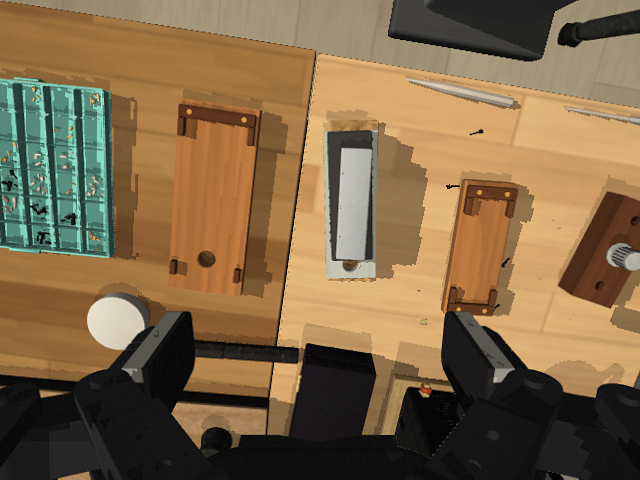

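View 2: whetstone at (354,204) on the stack, plate hole at (350,264), pin board hole at (206,259) and short board at (480,247). The fits agree with the sizes given, so I'll grasp the whetstone.

```bash
python3 -c "
from h import *
delta([453.6,-270.6,35.5],96.5)"
```

```text
tcp [ 459.5 -301.2  260.3] t 5.6 shift [  1.2  31.2 224.8] turn [-0.  -0.   2.1]
```

```bash
python3 -m creep '[[[0,15,50,0,0,1,0],[1,31,100,0,0,2,0],[1,31,150,0,0,2,0],[1,31,190,0,0,2,0],[1,31,215,0,0,2,0],[1,31,225,0,0,2,0],[1,31,225,0,0,2,0],[1,31,225,0,0,2,255],[1,31,225,0,0,2,255],[1,31,225,0,0,2,255],[1,31,225,0,0,2,255],[1,31,225,0,0,2,255]]]' 30
```

```text
time: 7.1
tool_pos: [0.4542, -0.2708, 0.0359]
eef_rot: [-0.058, 0.998, 0.0, 0.0]
ft_force: [-1.4, 1.6, 6.9]
finger_gap: 0.0251
finger_force: 30.1
```

```bash
python3 -c "
from h import *
delta([453.6,-270.6,35.5],96.5)
c=camera('wrist');save(c,'w3.png')"
```

```text
tcp [ 454.2 -270.8   35.9] t 7.1 shift [0.6 0.2 0.4] turn [-0.   0.   0.1]
```

View pics/w3.png

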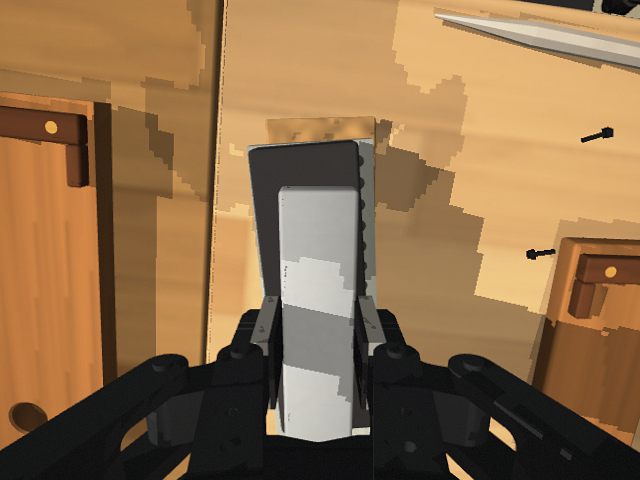

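Whetstone held at (318,310). Lift it and hover over the short board.

```bash
python3 -c "
from h import *
c=camera('wrist');P=unproj(c,[(318,187)],.045)[0]*1000;print(P, 'centre',P[:2]+49*np.array([np.cos(np.radians(6.5)),np.sin(np.radians(6.5))]))
delta([485,-139,100],95.2)"
```

```text
[ 404.37996239 -276.90187581   45.        ] centre [ 453.06498332 -271.35491833]
tcp [ 454.2 -270.8   35.9] t 7.2 shift [-45.9 127.3 -64.1] turn [0.  0.  1.4]
```

```bash
python3 -m creep '[[[0,0,-15,0,0,0,255],[0,0,-40,0,0,0,255],[-5,20,-65,0,0,0,255],[-20,55,-65,0,0,1,255],[-35,90,-65,0,0,1,255],[-43,115,-65,0,0,1,255],[-47,127,-65,0,0,1,255],[-47,127,-65,0,0,1,255],[-47,127,-65,0,0,1,255]]]' && python3 -c "
from h import *
c=camera('wrist');save(c,'w4.png')
delta([486,-139,17.3],95.2)"
```

```text
time: 8.32
tool_pos: [0.4856, -0.1404, 0.1005]
eef_rot: [-0.048, 0.999, -0.0, 0.0]
ft_force: [-0.2, 0.7, -0.9]
finger_gap: 0.0248
finger_force: 29.8
tcp [ 485.5 -140.5  100.5] t 8.375 shift [-0.6  1.5 83.2] turn [-0.   0.   0.3]
```

View pics/w4.png

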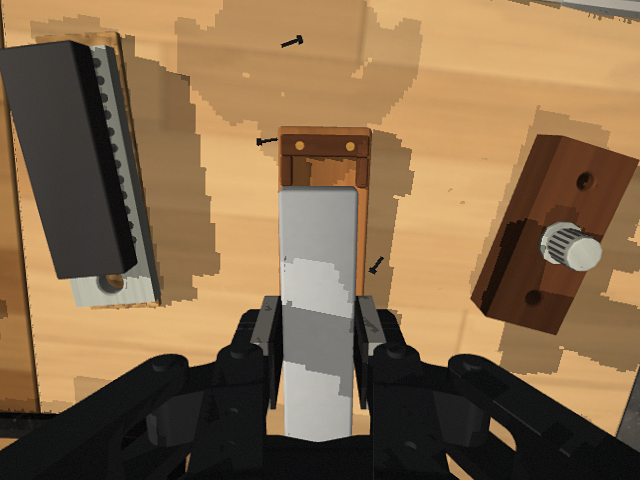

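Near-end corners of the short board show at (281,133) and (372,130), with the stone above them. I'll check the seat from those.

```bash
python3 -c "
from h import *
c=camera('wrist')
a=np.radians(5.2);u=np.array([np.cos(a),np.sin(a)])
P=unproj(c,[(280,135),(372,131)],.021)[:,:2]*1000;d=P[0]-P[1];print(P,np.hypot(*d),'yaw',np.degrees(np.arctan2(d[0],-d[1])),'seat',P.mean(0)+68*u)
print('pin',unproj(c,[(576,253)],.049)*1000)
p=unproj(c,[(280,195),(357,195)],.0975+.0085)[:,:2]*1000;print('stone end',p, p.mean(0)+49*u)"
```

```text
[[ 423.66560382 -166.4260259 ]
 [ 417.0867285  -119.54916209]] 47.336264750361 yaw 7.988926857629971 seat [ 488.09630527 -136.82457854]
pin [[464.16820556 -15.85714814  49.        ]]
stone end [[ 439.92786704 -157.84054542]
 [ 437.45931371 -132.49724617]] [ 487.49192591 -140.72789937]
```

```bash
python3 -m creep '[[[0,2.5,30,0,0,0.5,255],[0,2.5,60,0,0,0.5,255],[0,2.5,78,0,0,0.5,255],[0,2.5,83,0,0,0.5,255],[0,2.5,83,0,0,0.5,255],[0,2.5,83,0,0,0.5,255]]]'
```

```text
time: 9.18
tool_pos: [0.4862, -0.1369, 0.018]
eef_rot: [-0.045, 0.999, -0.0, 0.001]
ft_force: [0.5, -0.2, -0.8]
finger_gap: 0.0247
finger_force: 29.8
```

```bash
python3 -m creep '[[[0,0,1,0,0,0,255],[0,0,1,0,0,0,100],[0,0,1,0,0,0,60],[0,0,-15,0,0,0,40],[0,0,-50,0,0,0,0],[0,0,-100,0,0,0,0],[0,0,-140,0,0,0,0],[0,0,-140,0,0,0,0]]]' && python3 -c "
from h import *
c=camera('wrist');save(c,'w5.png')
from fit import *
B['fine_stone_mid']=(26,98,(14,26),0,(485,-138,5)); 
for n in ('fine_stone_mid','oil_stone_mid','short_board_seat','diamond_plate_mid'):
  t=trace('wrist',n)
  if t: print(n,fit(c,t[0]['region'].astype(np.uint8),B[n],B[n][4]))
delta([450,-272,17.5],100.5)"
```

```text
time: 10.18
tool_pos: [0.4875, -0.1372, 0.1609]
eef_rot: [-0.045, 0.999, 0.0, 0.003]
ft_force: [-0.6, 0.2, -0.4]
finger_gap: 0.0852
finger_force: 0.0
fine_stone_mid (array([ 486.2, -137.1,    5.2]), np.float64(0.946))
oil_stone_mid (array([ 450.1, -272.8,   11.3]), np.float64(0.95))
short_board_seat (array([ 485.1, -138.3,    4.1]), np.float64(0.553))
diamond_plate_mid (array([ 461.3, -269.2,    9.6]), np.float64(0.283))
tcp [ 484.9 -136.6  156.5] t 10.425 shift [  46.6 -131.8  139.1] turn [-0.  -0.1 -5.4]
```

View pics/w5.png

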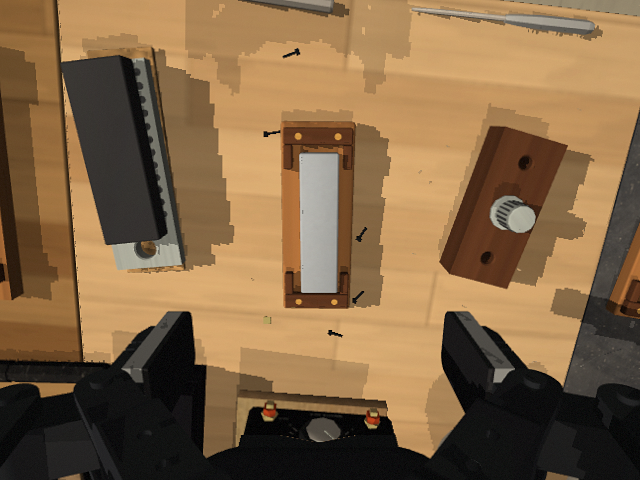

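The whetstone sits in its nest at (319,222). Next the oilstone, fitted at (450,-273), yaw 11°.

```bash
python3 -m creep '[[[10,-30,5,0,0,-1,0],[25,-75,20,0,0,-3,0],[40,-115,35,0,0,-5,0],[46.6,-132.6,55,0,0,-6,0],[46.6,-132.6,90,0,0,-6,0],[46.6,-132.6,120,0,0,-6,0],[46.6,-132.6,135,0,0,-6,0],[46.6,-132.6,139.5,0,0,-6,0],[46.6,-132.6,139.5,0,0,-6,60],[46.6,-132.6,139.5,0,0,-6,255],[46.6,-132.6,139.5,0,0,-6,255],[46.6,-132.6,139.5,0,0,-6,255]]]' 40; python3 -c "
from h import *
delta([450,-272.8,17.5],101.2)"
```

```text
time: 11.92
tool_pos: [0.4517, -0.2729, 0.0188]
eef_rot: [-0.097, 0.995, -0.0, 0.001]
ft_force: [-1.0, 0.6, 7.0]
finger_gap: 0.0368
finger_force: 39.9
tcp [ 451.7 -272.9   18.8] t 11.925 shift [1.6 0.5 1.3] turn [-0.   0.1 -0. ]
```

```bash
python3 -c "
from h import *
delta([466.5,131.5,110],85)"
```

```text
tcp [ 451.7 -272.9   18.8] t 11.925 shift [-92.9 393.9 -91.1] turn [ 0.   0.1 16.2]
```

```bash
python3 -m creep '[[[0,0,-15,0,0,0,255],[0,0,-50,0,0,0,255],[-7,30,-91,0,0,1,255],[-18,75,-91,0,0,3,255],[-30,128,-91,0,0,5,255],[-43,182,-91,0,0,7,255],[-56,236,-91,0,0,9,255],[-68,290,-91,0,0,12,255],[-80,340,-91,0,0,14,255],[-89,376,-91,0,0,16,255],[-93,394,-91,0,0,16,255],[-93,394,-91,0,0,16,255]]]' && python3 -m creep '[[[0,0,0,0,0,0,255],[0,0,0,0,0,0,255]]]' && python3 -c "
from h import *
c=camera('wrist');save(c,'w6.png')
delta([466.5,131.5,18.3],85)"
```

```text
time: 13.42
tool_pos: [0.4663, 0.132, 0.1092]
eef_rot: [0.041, 0.999, -0.0, 0.0]
ft_force: [0.7, -0.7, -1.6]
finger_gap: 0.0368
finger_force: 41.0
time: 13.68
tool_pos: [0.4663, 0.1302, 0.1089]
eef_rot: [0.043, 0.999, 0.0, -0.0]
ft_force: [-0.5, -0.3, -1.5]
finger_gap: 0.0368
finger_force: 41.0
tcp [466.3 130.4 108.9] t 13.725 shift [-0.1  1.1 90.6] turn [ 0. -0.  0.]
```

View pics/w6.png

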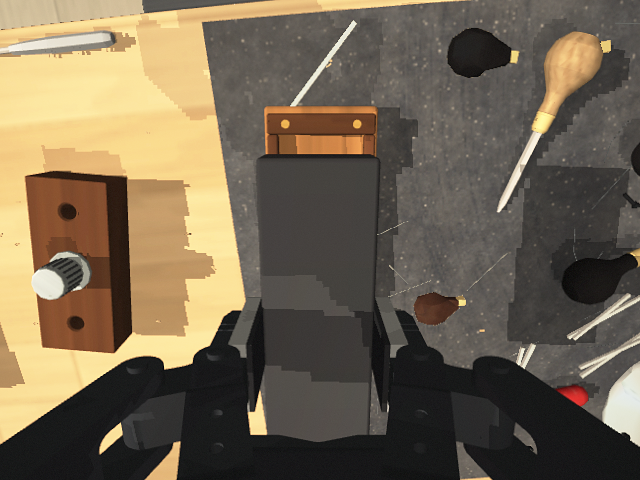

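Board end corners at (265,108) and (378,108), stone end at (260,157)–(379,158). Checking the alignment.

```bash
python3 -c "
from h import *
c=camera('wrist')
a=np.radians(-5);u=np.array([np.cos(a),np.sin(a)])
for z in (.014,.021):
  P=unproj(c,[(265,109),(378,109)],z)[:,:2]*1000;d=P[0]-P[1];print(P,np.hypot(*d),'yaw',np.degrees(np.arctan2(d[0],-d[1])),'seat',P.mean(0)+77*u)
print('pin',unproj(c,[(47,285)],.049)*1000)
p=unproj(c,[(260,158),(379,158)],.123)[:,:2]*1000;print('stone end',p, p.mean(0)+58*u)"
```

```text
[[386.81153441 108.28314503]
 [392.07492341 169.29497324]] 61.23843927276035 yaw -4.930604280704001 seat [466.15022066 132.07806694]
[[387.10169578 109.09820434]
 [392.21044501 168.31748875]] 59.439237587513254 yaw -4.930604280703971 seat [466.36306215 131.99685435]
pin [[465.10039047 -11.95289199  49.        ]]
stone end [[405.2939918  117.77293212]
 [408.39737315 153.69188876]] [464.62497496 130.67737736]
```

```bash
python3 -m creep '[[[-1.5,1.3,30,0,0,0,255],[-1.5,1.3,65,0,0,0,255],[-1.5,1.3,85,0,0,0,255],[-1.5,1.3,90,0,0,0,255],[-1.5,1.3,90.5,0,0,0,255],[-1.5,1.3,90.5,0,0,0,255]]]'
```

```text
time: 14.52
tool_pos: [0.4684, 0.1331, 0.0191]
eef_rot: [0.042, 0.999, 0.0, 0.001]
ft_force: [-0.0, 0.0, -0.6]
finger_gap: 0.0374
finger_force: 41.0
```

```bash
python3 -m creep '[[[0,0,1,0,0,0,255],[0,0,1,0,0,0,100],[0,0,1,0,0,0,60],[0,0,-15,0,0,0,40],[0,0,-50,0,0,0,0],[0,0,-100,0,0,0,0],[0,0,-140,0,0,0,0],[0,0,-140,0,0,0,0],[0,0,-140,0,0,0,0]]]' && python3 -c "
from h import *
from fit import *
c=camera('wrist')
B['oil_stone_mid']=(38,116,(14,32),0,(466,132,-5)); 
for n in ('oil_stone_mid','middle_board_seat'):
  t=trace('wrist',n)
  if t: print(n,fit(c,t[0]['region'].astype(np.uint8),B[n],B[n][4]))
print([ (np.array(i['point']).round(4),round(i['score'],2)) for i in pinpoint('wrist','oil_stone_mid')[:2]])
delta([460,-269,160],100)"
```

```text
time: 15.65
tool_pos: [0.4676, 0.1328, 0.1585]
eef_rot: [0.042, 0.999, 0.0, 0.0]
ft_force: [-0.2, -0.3, -1.2]
finger_gap: 0.0854
finger_force: 0.0
oil_stone_mid (array([466.6, 132.8,  -4.8]), np.float64(0.959))
middle_board_seat (array([464.6, 131.2,  -5.3]), np.float64(0.444))
[(array([0.4714, 0.1343, 0.0178]), 0.86)]
tcp [467.3 132.5 157.5] t 15.85 shift [ -26.9 -400.7   -2. ] turn [ -0.1  -0.1 -14.9]
```

```bash
python3 -m creep '[[[-2,-30,0,0,0,-1,0],[-6,-85,0,0,0,-3,0],[-10,-145,0,0,0,-5,0],[-14,-205,0,0,0,-7,0],[-18,-265,0,0,0,-9,0],[-22,-320,0,0,0,-12,0],[-25,-370,0,0,0,-14,0],[-27,-395,0,0,0,-15,0],[-27,-401,0,0,0,-15,0],[-27,-401,0,0,0,-15,0],[-27,-401,0,0,0,-15,0]]]' && python3 -c "
from h import *
from fit import *
c=camera('wrist');save(c,'w7.png')
for n in ('diamond_plate_mid','pin_board_hole'):
  t=trace('wrist',n)
  if t: print(n,fit(c,t[0]['region'].astype(np.uint8),B[n],B[n][4]))
delta([461.3,-269.4,8.5],100)"
```

```text
time: 17.23
tool_pos: [0.4611, -0.2675, 0.1582]
eef_rot: [-0.089, 0.996, 0.0, -0.0]
ft_force: [0.2, 0.5, 0.2]
finger_gap: 0.0854
finger_force: 0.0
diamond_plate_mid (array([ 461.3, -269.6,   10. ]), np.float64(0.95))
pin_board_hole (array([ 4.769e+02, -3.999e+02,  2.000e-01]), np.float64(0.963))
tcp [ 461.1 -267.9  158.4] t 17.375 shift [ 1.000e-01 -1.600e+00  1.499e+02] turn [0.  0.  0.2]
```

View pics/w7.png

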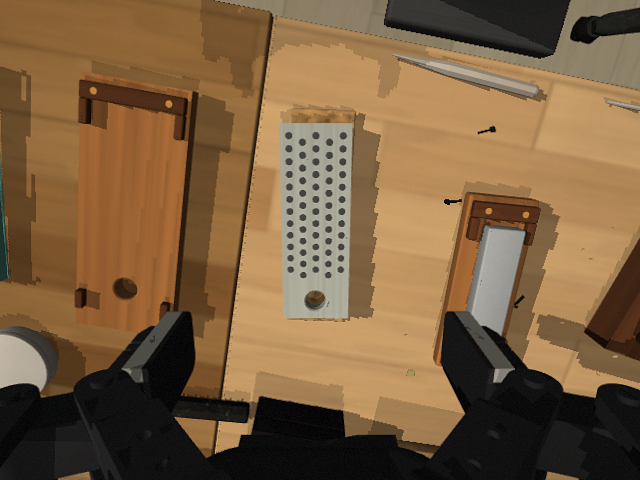

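Plate at (316,222) with its hole at (316,299); the pin board hole is at (124,288).

```bash
python3 -c "
from h import *
c=camera('wrist')
h=unproj(c,[(315.5,299)],.015)[0]*1000;b=unproj(c,[(124.5,288)],.014)[0]*1000
a=np.radians(10);print('plate hole',h,'mid',h[:2]-56*np.array([np.cos(a),np.sin(a)]));print('board hole',b)
print([ (np.array(i['point']).round(4),round(i['score'],2)) for i in pinpoint('wrist','pin_board_hole')[:2]])
print('lips',unproj(c,[(86,296),(161,310)],.021)*1000)"
```

```text
plate hole [ 515.70100056 -259.91224376   15.        ] mid [ 460.55176639 -269.63654171]
board hole [ 532.76945943 -400.20255422   14.        ]
[(array([ 0.5327, -0.3988,  0.0153]), 0.61)]
lips [[ 540.72992208 -424.76243182   21.        ]
 [ 541.9137943  -369.9644725    21.        ]]
```

```bash
python3 -m creep '[[[1,-1.8,45,0,0,0,0],[1.3,-1.8,95,0,0,0,0],[1.3,-1.8,130,0,0,0,0],[1.3,-1.8,148,0,0,0,0],[1.3,-1.8,154,0,0,0,0],[1.3,-1.8,154,0,0,0,0],[1.3,-1.8,154,0,0,0,60],[1.3,-1.8,154,0,0,0,255],[1.3,-1.8,154,0,0,0,255],[1.3,-1.8,154,0,0,0,255],[1.3,-1.8,154,0,0,0,255]]]' 60
```

```text
time: 18.85
tool_pos: [0.4603, -0.2708, 0.0053]
eef_rot: [-0.088, 0.996, 0.0, 0.001]
ft_force: [-2.7, 3.5, 11.8]
finger_gap: 0.0462
finger_force: 60.3
```

```bash
python3 -m creep '[[[0,0,-5,0,0,0,255],[0,0,-20,0,0,0,255],[0,0,-50,0,0,0,255],[0,0,-75,0,0,0,255],[0,0,-75,0,0,0,255]]]' 60; python3 -c "
from h import *
c=camera('wrist');save(c,'w8.png')
delta([460,-269.8,80],100)"
```

```text
time: 19.48
tool_pos: [0.4609, -0.2715, 0.0812]
eef_rot: [-0.088, 0.996, -0.0, 0.002]
ft_force: [0.6, -0.5, -4.7]
finger_gap: 0.046
finger_force: 62.7
tcp [ 460.2 -270.9   79.9] t 19.525 shift [ 0.   1.1 -0.1] turn [-0.   0.1  0.2]
```

View pics/w8.png

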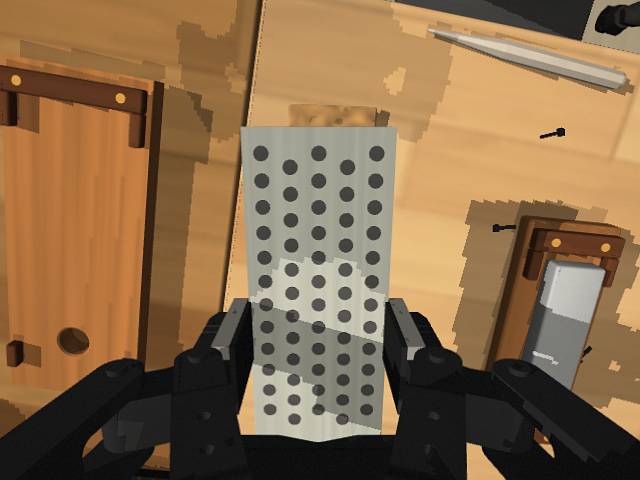

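```bash
python3 -c "
from h import *
c=camera('wrist');P=unproj(c,[(241,127),(397,127)],.0896)[:,:2]*1000;a=np.radians(10);print(P,P.mean(0)+70*np.array([np.cos(a),np.sin(a)]))
delta([476.5,-400,60],90.2)"
```

```text
[[ 396.7034871  -306.6295331 ]
 [ 388.22535574 -259.47978171]] [ 461.40096413 -270.89928497]
tcp [ 459.7 -270.6   79. ] t 19.575 shift [   6.3 -130.4   19. ] turn [ 0.  0. 10.]
```

```bash
python3 -m creep '[[[1,-20,0,0,0,1,255],[2,-50,5,0,0,3,255],[4,-85,10,0,0,6,255],[6,-115,17,0,0,9,255],[7,-128,19,0,0,10,255],[7,-130.4,19,0,0,10,255],[7,-130.4,19,0,0,10,255],[7,-130.4,19,0,0,10,255]]]' && python3 -c "
from h import *
c=camera('wrist');save(c,'w9.png')
delta([475.6,-400,15],90.2)"
```

```text
time: 20.58
tool_pos: [0.4763, -0.3994, 0.0604]
eef_rot: [-0.002, 1.0, 0.0, 0.0]
ft_force: [0.0, -0.7, -2.8]
finger_gap: 0.0462
finger_force: 62.9
tcp [ 476.3 -399.5   60.5] t 20.625 shift [ 0.7 -0.5 45.5] turn [0. 0. 0.]
```

View pics/w9.png

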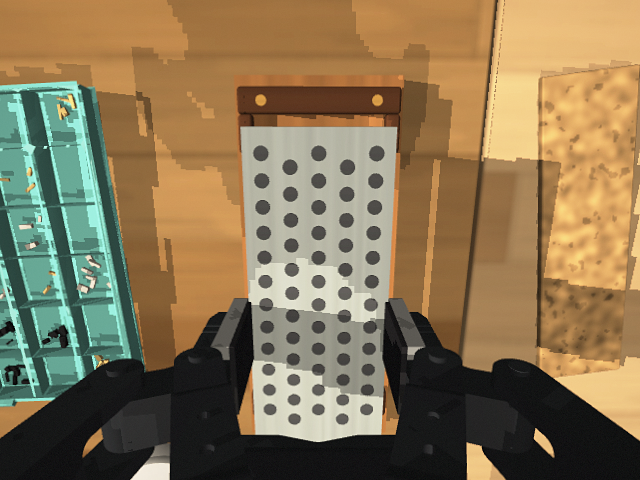

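Cleat bar at rows 87–113, columns 238–401, with the plate end at row 127 roughly centred. Check numerically.

```bash
python3 -c "
from h import *
c=camera('wrist')
P=unproj(c,[(238,88),(401,88),(238,113),(401,113)],.021)[:,:2]*1000;print(P)
p=unproj(c,[(241.5,127),(397,127)],.0702)[:,:2]*1000;print('plate end',p,p.mean(0))"
```

```text
[[ 392.62139546 -432.98975607]
 [ 392.3126826  -366.0253372 ]
 [ 402.47385648 -433.43584809]
 [ 402.16447451 -365.46936648]]
plate end [[ 407.64315551 -423.63690597]
 [ 407.42753256 -375.84742831]] [ 407.53534403 -399.74216714]
```

```bash
python3 -m creep '[[[0.7,0,15,0,0,0,255],[0.7,0,32,0,0,0,255],[0.7,0,42,0,0,0,255],[0.7,0,46,0,0,0,255],[0.7,0,46.5,0,0,0,255],[0.7,0,46.5,0,0,0,255]]]'
```

```text
time: 21.42
tool_pos: [0.4744, -0.4001, 0.0144]
eef_rot: [-0.001, 1.0, 0.001, -0.0]
ft_force: [-5.9, 6.6, 10.8]
finger_gap: 0.0459
finger_force: 64.4
```

Plate is in contact. Release, rise and look.

```bash
python3 -m creep '[[[0,0,-0.5,0,0,0,100],[0,0,-0.5,0,0,0,50],[0,0,-3,0,0,0,0],[0,0,-20,0,0,0,0],[0,0,-60,0,0,0,0],[0,0,-110,0,0,0,0],[0,0,-150,0,0,0,0],[0,0,-150,0,0,0,0],[0,0,-150,0,0,0,0]]]' && python3 -c "
from h import *
c=camera('wrist');save(c,'w10.png')
delta([463,-14,120],90)"
```

```text
time: 22.55
tool_pos: [0.4751, -0.4004, 0.164]
eef_rot: [-0.001, 1.0, 0.0, 0.0]
ft_force: [-0.8, -0.8, 0.2]
finger_gap: 0.085
finger_force: 0.0
tcp [ 474.8 -400.1  163.3] t 22.6 shift [ 10.8 386.1  43.6] turn [ 0.  -0.   0.1]
```

View pics/w10.png

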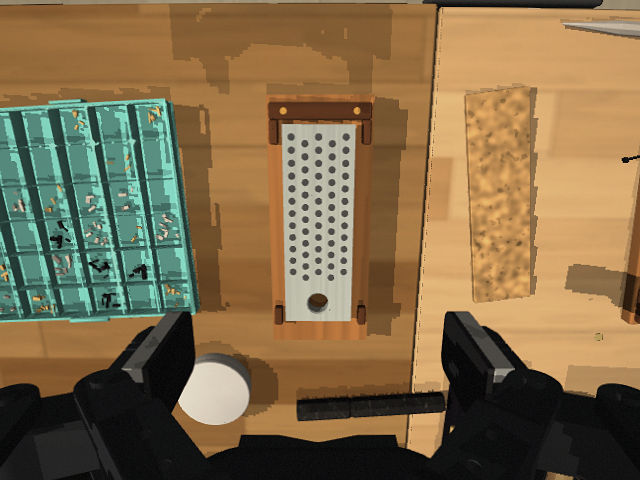

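The plate lies between the cleats, with its hole at (317,302). Zooming in on the hole.

```bash
python3 -c "
from h import *
c=camera('wrist');save(c,'w11.png',(260,280,380,350),6)
h=unproj(c,[(317.3,302)],.024)[0]*1000;print('plate hole',h);P=unproj(c,[(281,124),(355,124),(283,322),(352,321)],.024)*1000;print(P)"
```

```text
plate hole [ 530.44572961 -400.53060588   24.        ]
[[ 405.45540981 -424.42090005   24.        ]
 [ 405.30945782 -376.40986239   24.        ]
 [ 546.58330048 -425.89265586   24.        ]
 [ 545.63936052 -374.80165478   24.        ]]
```

View pics/w11.png

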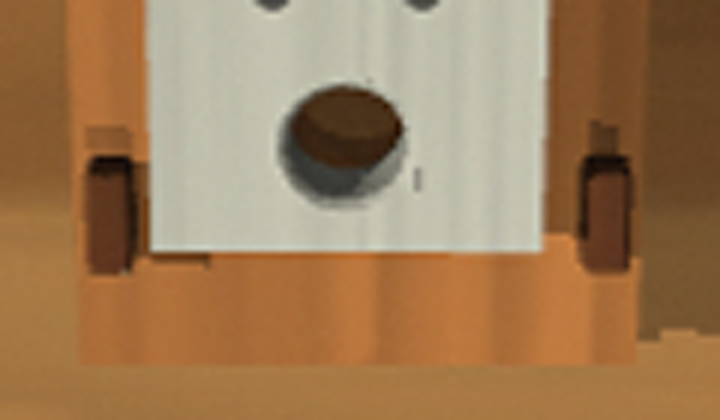

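Plate hole is centred at ≈(532,-400), matching the board's hole. On to the pin.

```bash
python3 -m creep '[[[1,25,0,0,0,0,0],[2,75,0,0,0,0,0],[4,135,5,0,0,0,0],[6,195,10,0,0,0,0],[8,255,20,0,0,0,0],[10,310,30,0,0,0,0],[11,355,40,0,0,0,0],[11,380,43,0,0,0,0],[11,387,43,0,0,0,0],[11,387,43,0,0,0,0],[11,387,43,0,0,0,0]]]' && python3 -c "
from h import *
c=camera('wrist');save(c,'w12.png')
print(pinpoint('wrist','pin_knob')[:2])
t=trace('wrist','pin_knob')
if t: m=np.argwhere(t[0]['region']);print(m.min(0),m.max(0),m.mean(0))
delta([463,-14,32],90)"
```

```text
time: 24.02
tool_pos: [0.4632, -0.015, 0.1209]
eef_rot: [-0.0, 1.0, -0.0, -0.0]
ft_force: [-0.1, -0.7, 0.0]
finger_gap: 0.0853
finger_force: 0.0
[{'point': [0.4641, -0.0124, 0.0378], 'score': 0.69}]
[229 303] [275 344] [251.68851351 323.87567568]
tcp [463.2 -14.6 120.9] t 24.175 shift [ 0.3  0.6 88.9] turn [-0.  0.  0.]
```

View pics/w12.png

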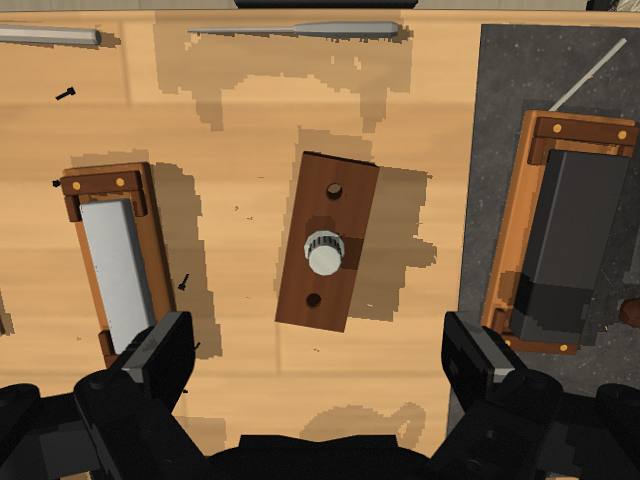

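Knob top at (325,259), block holes at (334,190) and (313,300); both stones look right in their nests.

```bash
python3 -c "
from h import *
c=camera('wrist')
print(unproj(c,[(325,260)],.049)*1000, unproj(c,[(334,190),(313,300)],.026).mean(0)*1000)
delta([463,-13,33],90)"
```

```text
[[464.42175083 -11.02951065  49.        ]] [463.96710096 -11.76771236  26.        ]
tcp [463.2 -14.4 120.9] t 24.225 shift [ 0.3  1.4 87.9] turn [-0.   0.   0.1]
```

```bash
python3 -m creep '[[[-1,3,30,0,0,0,0],[-1,3,60,0,0,0,0],[-1,3,80,0,0,0,0],[-1,3,88,0,0,0,0],[-1,3,88,0,0,0,0],[-1,3,88,0,0,0,60],[-1,3,88,0,0,0,255],[-1,3,88,0,0,0,255],[-1,3,88,0,0,0,255],[-1,3,88,0,0,0,255],[-1,3,88,0,0,0,255]]]' 40
```

```text
time: 25.6
tool_pos: [0.4644, -0.0105, 0.0332]
eef_rot: [-0.001, 1.0, 0.0, 0.0]
ft_force: [-2.0, 0.4, 5.1]
finger_gap: 0.016
finger_force: 38.9
```

```bash
python3 -m creep '[[[0,0,-15,0,0,0,255],[0,0,-45,0,0,0,255],[0,-10,-75,0,0,0,255],[-5,-40,-75,0,0,0,255],[-16,-95,-75,0,0,0,255],[-27,-155,-75,0,0,0,255],[-38,-215,-75,0,0,0,255],[-49,-275,-75,0,0,0,255],[-59,-330,-75,0,0,0,255],[-66,-370,-75,0,0,0,255],[-68,-390,-75,0,0,0,255],[-68,-390,-75,0,0,0,255]]]' && python3 -m creep '[[[0,0,0,0,0,0,255],[0,0,0,0,0,0,255],[0,0,0,0,0,0,255]]]' && python3 -c "
from h import *
c=camera('wrist');save(c,'w13.png')
print(proj(c,[[.532,-.4003,.024]]))
delta([532.2,-400.3,31.2],90)"
```

```text
time: 27.1
tool_pos: [0.5323, -0.4023, 0.1086]
eef_rot: [0.0, 1.0, -0.001, -0.0]
ft_force: [-0.3, -0.1, -0.0]
finger_gap: 0.0162
finger_force: 39.2
time: 27.48
tool_pos: [0.5336, -0.3994, 0.1081]
eef_rot: [-0.002, 1.0, 0.0, 0.0]
ft_force: [-0.2, -0.4, -0.6]
finger_gap: 0.0162
finger_force: 39.2
[[316.6976093  248.60176025]]
tcp [ 533.5 -399.6  108. ] t 27.525 shift [ 1.3 -0.7 76.8] turn [0.  0.  0.2]
```

View pics/w13.png

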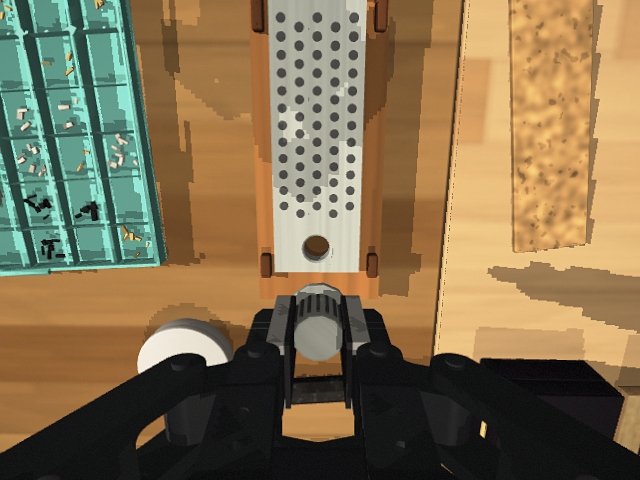

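Plate hole at (316,248), as predicted; pin upright in the fingers with its top at (320,336). Compute the pin-to-hole offset.

```bash
python3 -c "
from h import *
c=camera('wrist')
print('hole',unproj(c,[(315.7,247.5)],.024)*1000,'pin top',unproj(c,[(320,337)],.1238)*1000,'collar', unproj(c,[(319.5,290)],.091)*1000)
delta([532.2,-400.3,31.2],90)"
```

```text
hole [[ 531.24164389 -401.10584467   24.        ]] pin top [[ 533.09014713 -399.23549337  123.8       ]] collar [[ 529.49101497 -399.2736575    91.        ]]
tcp [ 533.4 -399.8  108. ] t 27.575 shift [ 1.2 -0.5 76.8] turn [0.  0.  0.2]
```

```bash
python3 -m creep '[[[1.5,-1.2,20,0,0,0,255],[1.5,-1.2,40,0,0,0,255],[1.5,-1.2,50,0,0,0,255],[1.5,-1.2,58,0,0,0,255],[1.5,-1.2,63,0,0,0,255],[1.5,-1.2,63,0,0,0,255]]]'
```

```text
time: 28.32
tool_pos: [0.5316, -0.4017, 0.0447]
eef_rot: [-0.001, 1.0, -0.0, -0.0]
ft_force: [-0.1, 0.1, -1.1]
finger_gap: 0.0159
finger_force: 39.2
```

No contact force, so it is inside the hole. Continue down.

```bash
python3 -m creep '[[[0,0,4,0,0,0,255],[0,0,8,0,0,0,255],[0,0,11,0,0,0,255],[0,0,12.5,0,0,0,255],[0,0,12.5,0,0,0,255]]]'
```

```text
time: 28.95
tool_pos: [0.5316, -0.4016, 0.0322]
eef_rot: [-0.001, 1.0, 0.0, -0.0]
ft_force: [0.6, -0.3, -0.2]
finger_gap: 0.0162
finger_force: 39.2
```

```bash
python3 -m creep '[[[0,0,1.2,0,0,0,255],[0,0,1.2,0,0,0,255],[0,0,1,0,0,0,100],[0,0,1,0,0,0,40],[0,0,1,0,0,0,0],[0,0,1,0,0,0,0],[0,0,-20,0,0,0,0],[0,0,-60,0,0,0,0],[0,0,-110,0,0,0,0],[30,0,-130,0,0,0,0],[70,60,-150,0,0,0,0],[70,60,-150,0,0,0,0]]]' && python3 -m creep '[[[0,0,0,0,0,0,0],[0,0,0,0,0,0,0]]]' && python3 -c "
from h import *
from fit import *
c=camera('wrist');save(c,'w14.png')
print(pinpoint('wrist','pin_knob')[:1],pinpoint('wrist','diamond_plate_mid')[:1])"
```

```text
time: 30.45
tool_pos: [0.4603, -0.3401, 0.184]
eef_rot: [-0.001, 1.0, 0.001, 0.001]
ft_force: [0.3, 0.6, 1.2]
finger_gap: 0.0854
finger_force: 0.0
time: 30.7
tool_pos: [0.4621, -0.3425, 0.1827]
eef_rot: [-0.001, 1.0, -0.001, 0.0]
ft_force: [0.9, -0.9, 0.3]
finger_gap: 0.0852
finger_force: 0.0
[{'point': [0.5303, -0.4046, 0.035], 'score': 0.69}] [{'point': [0.4765, -0.3979, 0.0218], 'score': 0.88}]
```

View pics/w14.png

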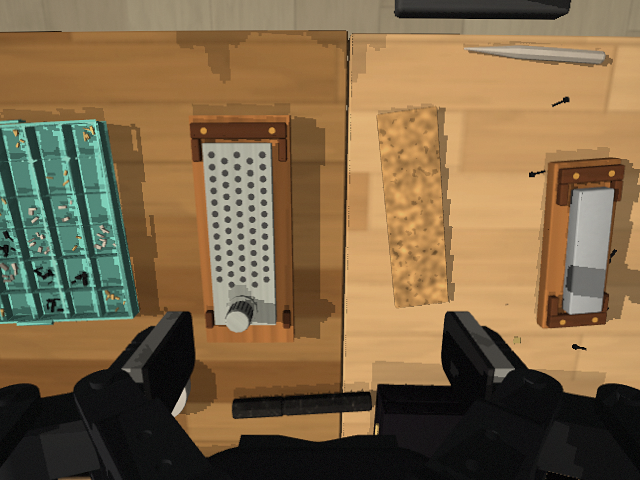

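The pin stands in the plate with its top at (237,321); plate and whetstone are seated. Final check of the knob height by projection, then hand in.

```bash
python3 -c "
from h import *
c=camera('wrist')
for z in (.044,.047,.052): print(z,proj(c,[[.5318,-.4005,z]]))
t=trace('wrist','pin_knob')
if t: m=np.argwhere(t[0]['region']);print(m.min(0),m.max(0))
print(finish_job())"
```

```text
0.044 [[239.87006792 320.89368761]]
0.047 [[239.13736642 322.74779046]]
0.052 [[237.8853865  325.91619461]]
[296 225] [333 256]
the job is handed in; nothing more can be done
None
```

The job is handed in, with no verdict returned: by the camera checks, both stones are in their nests and the plate is on the pin board with the holes in line. The pin is through plate and board with its collar on the plate, and the arm is clear, at about 31 s of the 99 s allowed.

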